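# Load the discharge plate and reset the tripped ioniser

### The arm

A 7-joint arm with a two-finger parallel gripper is mounted at the origin on a cart in front of the work surface, level with it; the furniture and walls round the work are solid. World frame = base frame: x ahead of the robot, y to its left, z up, the work surface at z = 0. Lengths are in m, angles in degrees, forces in N, time in s.
With the tool pointing down it reaches from about 0.35 to 0.775 m from the base axis. Payload 3.1 kg.
Tool frame: the origin (TCP) lies on the centre line of the jaws, within the pads' length; the fingertips stand 17 mm ahead of it and the grasp point (between the pads) lies 2 mm behind it (robot.tip_reach is the distance from the TCP to the fingertips, in m); z points along the fingers, y is the direction in which the jaws open and shut (so a half turn about z gives the same grasp; the last joint's range is limited). The gripper opens to 85 mm and grips with 20 to 120 N. Pads are 22 mm wide; open, the fingers measure 114 mm over their backs; the gripper's body (76 mm by 85 mm) begins 54 mm behind the grasp point. The pads swing forward as they close: fully open they stand 13 mm farther back than shut.
Start: joints at [-72.691, 17.813, 0.802, 86.603, -0.252, 75.585, -1.558], TCP at [0.185, 0.518, 0.248] pointing down, gripper open.
Joint ranges: [-154.91, 154.91], [-16.99, 109.72], [-72.82, 74.43], [7.12, 147.25], [-82.49, 262.49], [11.32, 116.49], [-174.64, 174.64]. Speed limits (degrees/s): [159.86, 159.86, 180, 180, 180, 180, 180].

### API

Orientations are given as [roll, pitch, yaw] about the fixed x, y, z axes, in that order (R = Rz(yaw) Ry(pitch) Rx(roll)).
In Python, from station import robot, fingers, vision, workorder, recognise gives the robot as it stands. Calls block until the motion is done:
- robot.move_to(position, orientation): joint-space move of the TCP to a pose.
- robot.line_to(position, orientation=None, velocity=0.15, f_stop=None): straight line of the TCP; orientation=None keeps the orientation; velocity is the mean speed in m/s. With f_stop (N) it stops when the force on the tool has changed by that much, and returns True; else False.
- robot.move_j(angles): joint-space move.
- fingers.gripper_to(opening, force=None): opening from 0.0 (shut) to 1.0 (fully open); force is the grip in N (None keeps the last); returns when the fingers have stopped.
- robot.pause(seconds).
- robot.inverse_kinematics(position, orientation): joint angles nearest the present ones, or None.
- vision.grab_frame(name): name is "scene" or "top"; returns the picture (384x512x3 uint8, red, green, blue); there is no depth.
- vision.calibration(name): a dict with "mtx" (3x3 intrinsics, pixels), "k1" (the pictures are not rectified: a ray, as slopes to the right and down, at radius r is drawn at 1 + k1 r^2 times it, then the intrinsics apply), "extrinsics" (4x4, takes a point from world to camera coordinates). Camera axes: x right, y up, looking along -z (the intrinsics and any distortion apply to the point x, -y, -z); pixel columns grow to the right and rows downward; lengths in m; the calibration is good to about 2 mm. A picture is of the moment at which its call begins. calibration takes no time and is no camera call.
A pose or a line that the arm cannot do raises robot.PlanningError and nothing moves.
- workorder.close_job(): hands the job in, once; it reports no verdict.
Trained networks look in the newest picture that a camera, given by its name, has taken for a name from the list of things; names that differ only in an ending like _2 or _b are one class to them, and where a whole thing is asked for, a point or a joint stands for the part that bears it (a point fixed in the world has none). Each returns a list of dicts, best first, with "p" (0 to 1); they miss things now and then, are a little off and sometimes report something else, mostly with a low value. They report only what shows in the picture. A call takes as long as a camera call. They do not tell look-alikes from the thing itself.
- recognise(label, camera): "rect" ([centre column, centre row, width, height] in pixels, round what is visible of it).
Readings, each from a call of its own:
- robot.current_time_s(): time.
- robot.current_joint_positions(): joint angles.
- robot.current_dq(): joint speeds.
- robot.current_joint_torque(): joint torques, N m.
- robot.current_tool_pos(): TCP position.
- robot.current_eef_rot(): TCP orientation.
- robot.current_contact_force(): force on the tool from outside, world axes, zero at the start.
- robot.current_torque(): the same for the moment, N m.
- robot.current_finger_gap(): opening from 0.0 (shut) to 1.0 (fully open).
Only numpy, scipy, OpenCV 4.12 (cv2) and the standard library are available. Lean on these libraries where they do the work, as an engineer would, in place of code of your own. Each camera call takes 0.05 s, during which the arm holds its last target.

### The job

Take the static off the capillary boxes before they go to the bonder: stack every closed white capillary box that is there flat and lid up in one straight column, centred on and squared up with the white outline of the blue discharge plate, and seat the loupe fully home in its black cradle. Only when the whole column stands and the loupe is seated, reset the ioniser, whose lever has tripped to the middle: push the lever fully off (to the robot's side), then throw it fully on (away from the robot). Let go of everything and leave the tweezers, the dish and the note pad where they are; if something gets knocked out of place, put it right.

Things in the scene. Friction and masses are not known exactly. Their poses are not given: they have to be found in the camera images.
- box_a: closed flat white plastic capillary box with a clear lid, may be absent; all look alike; 39 (its x) x 71 (its y) x 23 mm high, about 0.08 kg; origin at the centre of its underside, z up; boxes rest 22.3 mm above one another when stacked; grasp across the 39 mm width
- box_b: closed flat white plastic capillary box with a clear lid, may be absent; all look alike; 39 (its x) x 71 (its y) x 23 mm high, about 0.08 kg; origin at the centre of its underside, z up; boxes rest 22.3 mm above one another when stacked; grasp across the 39 mm width
- box_c: closed flat white plastic capillary box with a clear lid, may be absent; all look alike; 39 (its x) x 71 (its y) x 23 mm high, about 0.08 kg; origin at the centre of its underside, z up; boxes rest 22.3 mm above one another when stacked; grasp across the 39 mm width
- box_d: closed flat white plastic capillary box with a clear lid, may be absent; all look alike; 39 (its x) x 71 (its y) x 23 mm high, about 0.08 kg; origin at the centre of its underside, z up; boxes rest 22.3 mm above one another when stacked; grasp across the 39 mm width
- box_e: closed flat white plastic capillary box with a clear lid, may be absent; all look alike; 39 (its x) x 71 (its y) x 23 mm high, about 0.08 kg; origin at the centre of its underside, z up; boxes rest 22.3 mm above one another when stacked; grasp across the 39 mm width
- loupe: folding loupe, pale body with a round black lens on top, lying flat; 52 (its x) x 30 (its y) mm, gripping sides 12 mm high, lens to 16 mm; about 0.08 kg; origin at the centre of its underside; grasp across the 30 mm width
- plate: fixed discharge plate, 104 (its x) x 130 (its y) x 8 mm, aluminium with a blue top and a white outline (50 x 82 mm) round the place for the box column; origin at the centre of its underside; the boxes' x (short side) must lie along its x, either way round
- plate_mark (a point): centre of the outline, on the top face of the plate (8 mm above the table)
- cradle: fixed loupe cradle: foot 90 x 60 x 4 mm, on it a black saddle 26 mm wide (its y) whose seat is 14 mm above the table, with end walls and corner stubs that rise 10 mm above the seat; the pocket is 58 (its x) x 37 (its y) mm, so the loupe's long side goes along the cradle's x, either way round; the long sides are open over the middle 46 mm for the fingers, which can go down beside the saddle to the foot; origin at the centre of its underside
- cradle_seat (a point): centre of the seat, 14 mm above the table; a seated loupe's origin lies here
- ioniser: fixed white bench ioniser, 100 (its x) x 90 (its y) x 52 mm high, a round grille on its left side (+y); origin at the centre of its underside; its cutout lever is on top, on the centre
- cutout (a joint): angle of the ioniser's cutout lever in rad: 0 = fully off, leaning towards the robot (the ioniser's -x); 1.2 = fully on, leaning away (+x); 0.6 = upright, about where it starts, tripped. It turns about the ioniser's y axis, 74 mm above the table over the ioniser's origin; it stays where it is left, has no spring or detent, and takes about 1 to 2 N at the knob
- cutout_tip (a point): centre of the red ball knob (diameter 26 mm) of the lever, 60 mm from its hinge axis; about 134 mm above the table when upright, 123 mm when fully off or on; the steel stem is 10 mm thick; below it a grey block 70 x 50 mm reaches 77 mm above the table (its hinge barrel 87 mm)
- tweezers_a: steel tweezers lying flat, 18 x 125 x 10 mm, a bystander; origin at the centre of its underside
- petri_dish: clear round dish, diameter 62 mm, 14 mm high, in the parts tray on the left, a bystander; origin at the centre of its underside
- note_pad: small note pad, 60 x 105 x 12 mm, a bystander; origin at the centre of its underside
Not all that is in view belongs to the job. What is shaped like the loupe but turquoise is not meant.

How it is judged:
By the outcome, as a careful person would: the job done as asked, in the order asked, and still so for the second after the job is handed in, with the robot touching nothing.
Of box_a, box_b, box_c, box_d, box_e only 3 to 5 are there at a start; the rules pass over those that are not, and their reading is None.
At some moment in a run one of loupe may be knocked a few centimetres aside while the robot is not near it.
Once in a run the grip may slacken for a moment while it holds something.
It also fails if it takes over 210 s, if anything falls off the work surface, if the arm or the gripper's body presses on something with over 40 N, if the wrist force passes 120 N, or if a joint passes its speed limit or range.

## Working session

There is one attempt and no reset: what is moved stays moved. The work goes in short steps, each a Python script; the robot and the scene stay as the last script left them, time stands still between calls to the robot, and variables do not carry over. Pictures are saved under pics/ and viewed, and the job is handed in when it is done.

```bash
mkdir -p pics; ls; cat > h.py <<'E'
import numpy as np, cv2
from station import robot, fingers, vision, workorder, recognise
def snap(cam,fn):
    im=vision.grab_frame(cam); cv2.imwrite('pics/'+fn,im[:,:,::-1]); return im
def px2w(cam,u,v,z):
    c=vision.calibration(cam);K=np.array(c['mtx']);E=np.array(c['extrinsics']);k=c['k1']
    xd=(u-K[0,2])/K[0,0];yd=(v-K[1,2])/K[1,1]
    rd=np.hypot(xd,yd);r=rd
    for _ in range(30): r=rd/(1+k*r*r)
    s=1/(1+k*r*r)
    d=E[:3,:3].T@np.array([xd*s,-yd*s,-1.0]);o=-E[:3,:3].T@E[:3,3]
    return o+d*(z-o[2])/d[2]
def w2px(cam,p):
    c=vision.calibration(cam);K=np.array(c['mtx']);E=np.array(c['extrinsics']);k=c['k1']
    q=E[:3,:3]@np.array(p,float)+E[:3,3];x=q[0]/-q[2];y=-q[1]/-q[2]
    f=1+k*(x*x+y*y);return np.array([K[0,0]*x*f+K[0,2],K[1,1]*y*f+K[1,2]])
E
python3 - <<'E'
from h import *
for c in('scene','top'):
    im=snap(c,c+'0.png');k=vision.calibration(c);E=np.array(k['extrinsics'])
    print(c,k['mtx'],k['k1'],(-E[:3,:3].T@E[:3,3]).round(3))
    big=cv2.resize(im[:,:,::-1],(800,600),interpolation=cv2.INTER_CUBIC);cv2.imwrite(f'pics/{c}0b.png',big)
print(robot.current_tool_pos(),robot.current_eef_rot(),robot.current_time_s(),robot.tip_reach)
E
```

```text
pics
scene [[478.23230438   0.         253.78965995]
 [  0.         478.23230438 183.75670894]
 [  0.           0.           1.        ]] -0.10916785048133733 [0.022 0.895 1.16 ]
top [[378.30658296   0.         251.11685359]
 [  0.         378.30658296 191.68997234]
 [  0.           0.           1.        ]] -0.12878498798025306 [ 0.374 -0.116  1.277]
[0.18516933 0.51724736 0.24730705] [-1.79877464e+02  6.21041335e-03  1.60306865e+02] 0.1 0.017
```

View pics/top0b.png

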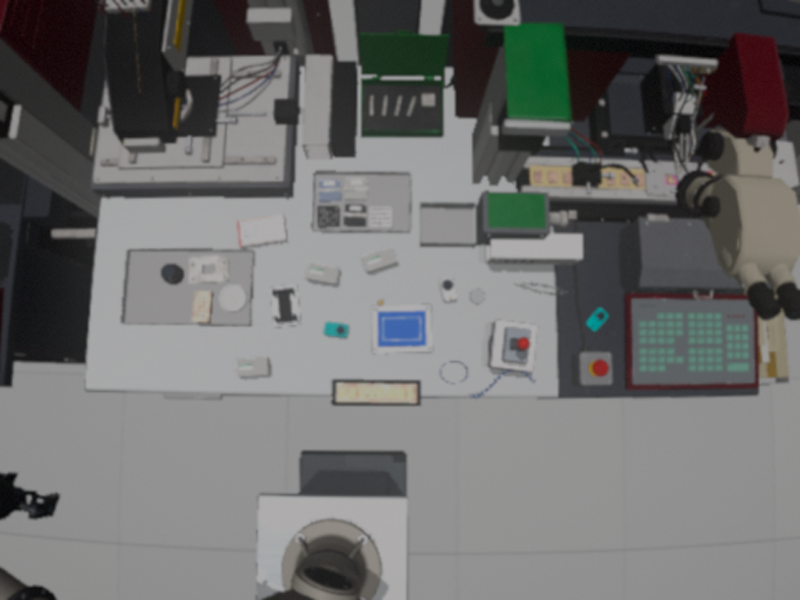

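View pics/scene0b.png

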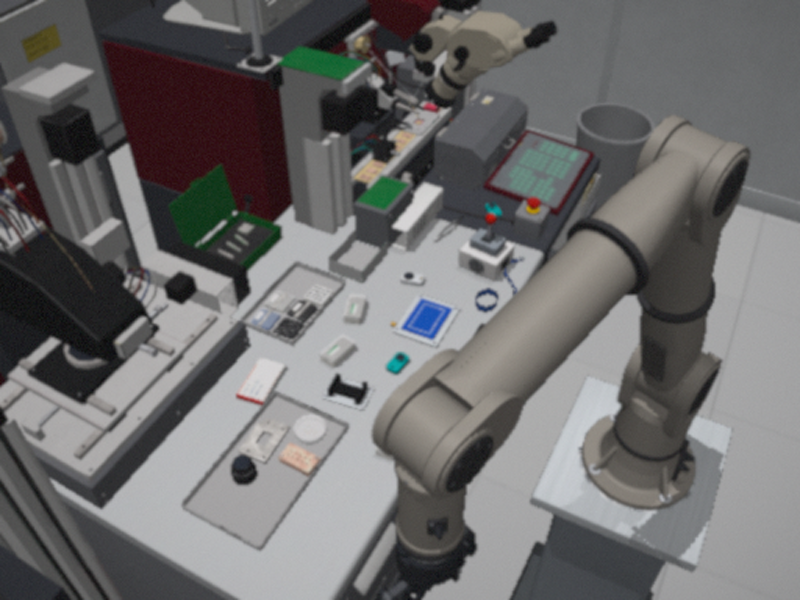

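The top view shows the plate at (402,329), the cradle at (285,305), the loupe at (448,290), the ioniser at (514,346), and three boxes at (322,273), (379,261) and (253,367). The turquoise decoys lie at (337,330) and (598,319). I'll zoom in.

```bash
python3 - <<'E'
from h import *
im=cv2.imread('pics/top0.png')
c=im[105:265,50:250];cv2.imwrite('pics/c1.png',cv2.resize(c,None,fx=4,fy=3.75,interpolation=cv2.INTER_CUBIC))
c=im[105:265,210:410];cv2.imwrite('pics/c2.png',cv2.resize(c,None,fx=4,fy=3.75,interpolation=cv2.INTER_CUBIC))
for l,z in(('box_a',.023),('loupe',.012),('plate',.008),('cradle',.014),('ioniser',.05),('cutout_tip',.134),('tweezers_a',.01),('petri_dish',.014),('note_pad',.012)):
  for cam in('top','scene'):
    for d in recognise(l,cam)[:7]:
        u,v,w,h=d['rect'];print(l,cam,round(d['p'],2),np.round(d['rect'],1),px2w(cam,u,v,z).round(3))
E
```

```text
box_a top 0.72 [241.7 166.6  19.7  17.1] [ 0.655 -0.09   0.023]
box_a top 0.71 [207.3 174.6  24.7  15.9] [0.626 0.026 0.023]
box_a top 0.53 [161.4 235.8  25.5  12.8] [0.418 0.174 0.023]
box_a scene 0.62 [225.7 196.9  12.7  24.5] [ 0.657 -0.078  0.023]
box_a scene 0.62 [222.9 252.6  33.5  21.5] [0.542 0.133 0.023]
box_a scene 0.5 [244.3 291.2   4.2   4.6] [0.417 0.225 0.023]
loupe top 0.46 [286.5 185.4   9.7  13.5] [ 0.594 -0.243  0.012]
loupe top 0.44 [381.2 205.3  11.   15. ] [ 0.529 -0.569  0.012]
loupe scene 0.61 [261.6 179.1  16.7  12. ] [ 0.597 -0.226  0.012]
plate top 0.78 [259.8 209.1  39.5  31.3] [ 0.512 -0.153  0.008]
plate scene 0.83 [271.  205.3  42.4  32.8] [ 0.51  -0.128  0.008]
cradle top 0.91 [181.1 195.7  22.4  26. ] [0.554 0.114 0.014]
cradle scene 0.56 [222.6 252.5  34.4  24. ] [0.547 0.127 0.014]
ioniser top 0.65 [328.9 219.2  31.1  33. ] [ 0.477 -0.378  0.05 ]
ioniser top 0.31 [335.7 184.1  20.    3.9] [ 0.593 -0.403  0.05 ]
ioniser scene 0.87 [309.5 157.3  33.7  45.3] [ 0.478 -0.374  0.05 ]
cutout_tip top 0.63 [335.6 220.4   6.9   3.9] [ 0.466 -0.38   0.134]
cutout_tip top 0.43 [146.7 190.6  14.8  21.4] [0.552 0.2   0.134]
cutout_tip top 0.23 [181.1 196.2  21.6  27.7] [0.535 0.092 0.134]
cutout_tip scene 0.63 [314.7 144.    6.8  16.2] [ 0.456 -0.353  0.134]
tweezers_a top 0.59 [332.2 181.7   4.9  -1.7] [ 0.609 -0.4    0.01 ]
tweezers_a scene 0.74 [224.1 249.6  30.2  17.9] [0.551 0.113 0.01 ]
tweezers_a scene 0.34 [246.6 292.5  11.6  11.2] [0.414 0.218 0.01 ]
petri_dish top 0.62 [147.2 193.4  16.6  18.2] [0.561 0.231 0.014]
petri_dish scene 0.61 [200.4 272.4  24.6  20.9] [0.566 0.223 0.014]
petri_dish scene 0.34 [223.1 250.   33.9  19.6] [0.551 0.118 0.014]
note_pad top 0.8 [166.8 147.8  36.3  19.3] [0.722 0.171 0.012]
note_pad scene 0.83 [167.6 245.1  32.9  31.8] [0.714 0.182 0.012]
note_pad scene 0.58 [224.2 250.7  30.6  18.6] [0.547 0.118 0.012]
```

View pics/c1.png

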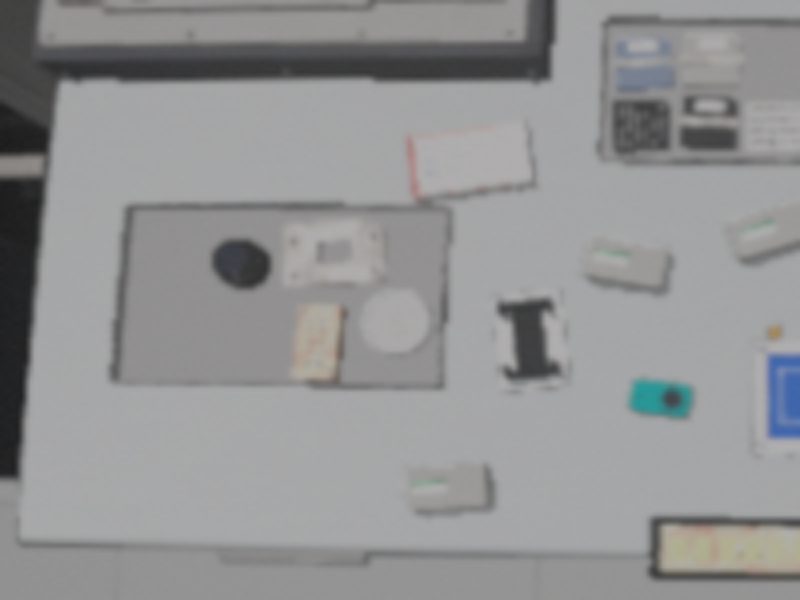

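View pics/c2.png

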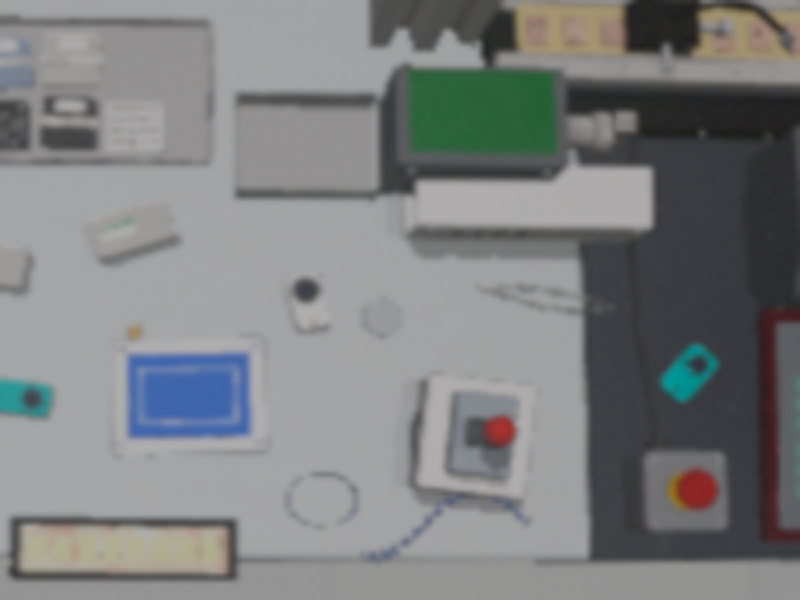

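```bash
cat >> h.py <<'E'
def rect(cam,im,cx,cy,z,half=.07,s=2000):
    # image rows: x decreasing downwards, cols: y decreasing to the right
    n=int(2*half*s);c=vision.calibration(cam)
    P=np.array([[px[0],px[1]] for px in []])
    K=np.array(c['mtx']);E=np.array(c['extrinsics']);k=c['k1']
    jj,ii=np.meshgrid(np.arange(n),np.arange(n))
    X=cx+half-(ii+.5)/s;Y=cy+half-(jj+.5)/s
    q=np.stack([X,Y,np.full_like(X,z)],-1)@E[:3,:3].T+E[:3,3]
    x=q[...,0]/-q[...,2];y=-q[...,1]/-q[...,2];f=1+k*(x*x+y*y)
    return cv2.remap(im,(K[0,0]*x*f+K[0,2]).astype(np.float32),(K[1,1]*y*f+K[1,2]).astype(np.float32),cv2.INTER_CUBIC)
def tile(ims,fn):
    cv2.imwrite('pics/'+fn,np.hstack(ims)[:,:,::-1])
E
python3 - <<'E'
from h import *
T=cv2.imread('pics/top0.png')[:,:,::-1];S=cv2.imread('pics/scene0.png')[:,:,::-1]
L=[(.655,-.09,.023),(.626,.026,.023),(.418,.174,.023),(.594,-.243,.012)]
r=[]
for cam,im in(('top',T),('scene',S)):
    r.append(np.hstack([rect(cam,im,*p,half=.05) for p in L]))
cv2.imwrite('pics/r1.png',np.vstack(r)[:,:,::-1])
L=[(.512,-.15,.008),(.554,.114,.014)]
r=[]
for cam,im in(('top',T),('scene',S)):
    r.append(np.hstack([rect(cam,im,*p,half=.1) for p in L]))
cv2.imwrite('pics/r2.png',cv2.resize(np.vstack(r),(600,600))[:,:,::-1])
E
```

```text
(no output)
```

View pics/r1.png

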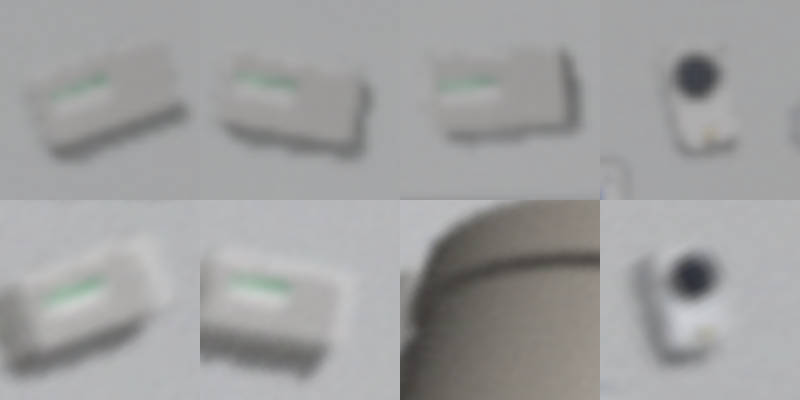

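View pics/r2.png

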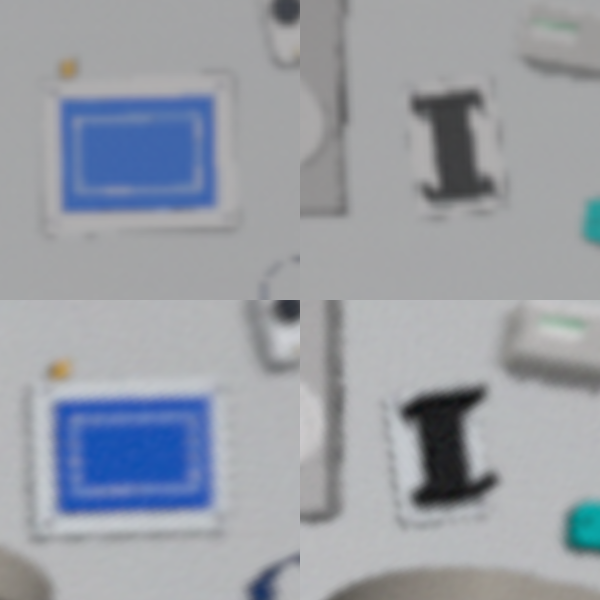

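```bash
cat >> h.py <<'E'
def proj(cam,P):
    c=vision.calibration(cam);K=np.array(c['mtx']);E=np.array(c['extrinsics']);k=c['k1']
    q=P@E[:3,:3].T+E[:3,3];x=q[:,0]/-q[:,2];y=-q[:,1]/-q[:,2];f=1+k*(x*x+y*y)
    return np.stack([K[0,0]*x*f+K[0,2],K[1,1]*y*f+K[1,2]],1)
from scipy.optimize import minimize
def fit(cam,im,w,l,z,x0,y0,yaw0,d=.004,span=.008,sy=12,step=.001):
    """edge fit of a w (local x) by l (local y) rectangle at height z; returns x,y,yaw,score"""
    f=cv2.GaussianBlur(im.astype(np.float32),(0,0),.6)
    t=np.linspace(-.45,.45,25);E=[]
    for sx in(-1,1):
        E.append((np.stack([0*t+sx*w/2,t*l],1),np.array([sx,0.])));E.append((np.stack([t*w,0*t+sx*l/2],1),np.array([0.,sx])))
    def sc(p):
        c,s=np.cos(p[2]),np.sin(p[2]);R=np.array([[c,-s],[s,c]]);tot=0
        for q,n in E:
            v=[]
            for o in(-d,d):
                w_=(q+o*n)@R.T+np.array(p[:2]);P=np.c_[w_,np.full(len(w_),z)]
                uv=proj(cam,P).astype(np.float32)
                v.append(cv2.remap(f,uv[:,0][None],uv[:,1][None],cv2.INTER_LINEAR)[0].mean(0))
            tot+=min(np.abs(v[0]-v[1]).mean(),40)
        return -tot
    best=None
    for a in np.radians(np.arange(yaw0-sy,yaw0+sy+.1,3)):
        for dx in np.arange(-span,span+1e-9,.002):
            for dy in np.arange(-span,span+1e-9,.002):
                s=sc((x0+dx,y0+dy,a))
                if best is None or s<best[0]:best=(s,(x0+dx,y0+dy,a))
    p0=np.array(best[1]);r=minimize(lambda q:sc(p0+q*np.array([.001,.001,.02])),np.zeros(3),method='Nelder-Mead',options=dict(initial_simplex=np.array([[0,0,0],[1.5,0,0],[0,1.5,0],[0,0,1.5]])))
    p=p0+r.x*np.array([.001,.001,.02]);return round(p[0],4),round(p[1],4),round(np.degrees(p[2]),2),round(-r.fun,1)
E
python3 - <<'E'
from h import *
T=cv2.imread('pics/top0.png')[:,:,::-1];S=cv2.imread('pics/scene0.png')[:,:,::-1]
def both(n,*a,**k):
    print(n,fit('top',T,*a,**k),fit('scene',S,*a,**k))
both('b1',.039,.071,.023,.657,-.09,17)
both('b2',.039,.071,.023,.628,.026,-10)
both('b3',.039,.071,.023,.419,.176,2)
both('loupe',.052,.030,.012,.594,-.243,10)
both('plateblue',.076,.104,.008,.497,-.15,2)
both('plateedge',.104,.130,.008,.497,-.15,2)
both('outline',.050,.082,.008,.497,-.15,2,d=.003)
both('foot',.090,.060,.004,.55,.115,3)
E
```

```text
Traceback (most recent call last):
  File "h.py", line 54, in fit
    s=sc((x0+dx,y0+dy,a))
  File "h.py", line 46, in sc
    uv=proj(cam,P).astype(np.float32)
       ~~~~^^^^^^^
  File "h.py", line 30, in proj
    c=vision.calibration(cam);K=np.array(c['mtx']);E=np.array(c['extrinsics']);k=c['k1']
ValueError: time passes only in moves, steps and waits
```

```bash
python3 - <<'E'
s=open('h.py').read()
s=s.replace("vision.calibration(cam)","cal(cam)").replace("def snap","import functools\n@functools.cache\ndef cal(cam): return vision.calibration(cam)\ndef snap",1)
open('h.py','w').write(s)
E
cat > m.py <<'E'
from h import *
T=cv2.imread('pics/top0.png')[:,:,::-1];S=cv2.imread('pics/scene0.png')[:,:,::-1]
def both(n,*a,**k):
    print(n,fit('top',T,*a,**k),fit('scene',S,*a,**k))
if __name__=='__main__':
    both('b1',.039,.071,.023,.657,-.09,17)
    both('b2',.039,.071,.023,.628,.026,-10)
    both('b3',.039,.071,.023,.419,.176,2)
    both('loupe',.052,.030,.012,.594,-.243,10)
    both('plateblue',.076,.104,.008,.497,-.15,2)
    both('plateedge',.104,.130,.008,.497,-.15,2)
    both('outline',.050,.082,.008,.497,-.15,2,d=.003)
    both('foot',.090,.060,.004,.55,.115,3)
    print(robot.current_time_s())
E
python3 m.py
```

```text
b1 (np.float64(0.6512), np.float64(-0.0938), np.float64(19.54), np.float64(64.7)) (np.float64(0.6479), np.float64(-0.085), np.float64(19.9), np.float64(68.8))
b2 (np.float64(0.6194), np.float64(0.0263), np.float64(-9.07), np.float64(76.8)) (np.float64(0.6278), np.float64(0.0347), np.float64(-9.55), np.float64(61.6))
b3 (np.float64(0.4173), np.float64(0.1689), np.float64(7.64), np.float64(78.9)) (np.float64(0.4248), np.float64(0.182), np.float64(-7.17), np.float64(71.2))
loupe (np.float64(0.5897), np.float64(-0.2393), np.float64(12.62), np.float64(92.4)) (np.float64(0.5881), np.float64(-0.2386), np.float64(13.19), np.float64(97.5))
plateblue (np.float64(0.5088), np.float64(-0.142), np.float64(0.47), np.float64(160.0)) (np.float64(0.5075), np.float64(-0.1395), np.float64(0.28), np.float64(160.0))
plateedge (np.float64(0.4953), np.float64(-0.1551), np.float64(0.78), np.float64(65.1)) (np.float64(0.4982), np.float64(-0.1512), np.float64(3.71), np.float64(88.1))
outline (np.float64(0.4971), np.float64(-0.1525), np.float64(1.13), np.float64(75.1)) (np.float64(0.4988), np.float64(-0.1494), np.float64(1.14), np.float64(91.5))
foot (np.float64(0.5488), np.float64(0.1255), np.float64(10.82), np.float64(86.6)) (np.float64(0.5503), np.float64(0.1208), np.float64(8.14), np.float64(106.0))
1.0
```

```bash
cat >> h.py <<'E'
def fit3(cam,im,w,l,h,x0,y0,yaw0,z0=0.,span=.010,sy=9,sigma=.7,pad=.07,SS=6):
    """region fit: box w x l x h on z0, each visible face one colour + table colour; robust residual"""
    m=proj(cam,np.array([[x0+a,y0+b,z0] for a in(-pad,pad) for b in(-pad,pad)]))
    u0,v0=np.floor(m.min(0)).astype(int);u1,v1=np.ceil(m.max(0)).astype(int)
    crop=im[v0:v1,u0:u1].astype(np.float64);H,W=crop.shape[:2];Y=crop.reshape(-1,3)
    E=np.array(cal(cam)['extrinsics']);cam_o=-E[:3,:3].T@E[:3,3]
    def masks(p):
        c,s=np.cos(p[2]),np.sin(p[2]);R=np.array([[c,-s],[s,c]])
        b=np.array([[1,1],[-1,1],[-1,-1],[1,-1]])*[w/2,l/2]@R.T+p[:2]
        bot=np.c_[b,np.full(4,z0)];top=np.c_[b,np.full(4,z0+h)]
        faces=[top]
        for i in range(4):
            j=(i+1)%4;n2=(b[i]+b[j])/2-p[:2]
            if n2@(cam_o[:2]-(b[i]+b[j])/2)>0: faces.append(np.array([bot[i],bot[j],top[j],top[i]]))
        out=[]
        for f in faces:
            uv=(proj(cam,f)-[u0,v0]+.5)*SS-.5
            M=np.zeros((H*SS,W*SS),np.float32);cv2.fillPoly(M,[np.round(uv*16).astype(np.int32)],1.,shift=4)
            M=cv2.resize(M,(W,H),interpolation=cv2.INTER_AREA);out.append(cv2.GaussianBlur(M,(0,0),sigma).ravel())
        return out
    def sc(p):
        A=np.stack(masks(p)+[np.ones(H*W)],1)
        x=np.linalg.lstsq(A,Y,rcond=None)[0];r=Y-A@x
        return np.minimum(r**2,400).mean()
    best=None
    for a in np.radians(np.arange(yaw0-sy,yaw0+sy+.1,4.5)):
        for dx in np.arange(-span,span+1e-9,.004):
            for dy in np.arange(-span,span+1e-9,.004):
                s=sc(np.array([x0+dx,y0+dy,a]))
                if best is None or s<best[0]:best=(s,np.array([x0+dx,y0+dy,a]))
    p0=best[1];S_=np.array([.001,.001,.02])
    r=minimize(lambda q:sc(p0+q*S_),np.zeros(3),method='Nelder-Mead',options=dict(initial_simplex=np.array([[0,0,0],[2,0,0],[0,2,0],[0,0,2.]]),xatol=.05,fatol=.01))
    p=p0+r.x*S_;return [float(p[0].round(4)),float(p[1].round(4)),float(np.degrees(p[2]).round(2)),float(round(r.fun,1))]
def draw(cam,im,w,l,h,p,z0=0.,half=.06,size=400):
    uvc=proj(cam,np.array([[p[0],p[1],z0+h]]))[0];k=9
    c0=np.round(uvc).astype(int)-22
    cr=cv2.resize(im[max(c0[1],0):c0[1]+44,max(c0[0],0):c0[0]+44],(44*k,44*k),interpolation=cv2.INTER_CUBIC).copy()
    a=np.radians(p[2]);R=np.array([[np.cos(a),-np.sin(a)],[np.sin(a),np.cos(a)]])
    b=np.array([[1,1],[-1,1],[-1,-1],[1,-1]])*[w/2,l/2]@R.T+np.array(p[:2])
    for z,c in((z0,(255,0,0)),(z0+h,(255,255,0))):
        uv=(proj(cam,np.c_[b,np.full(4,z)])-np.maximum(c0,0)+.5)*k
        cv2.polylines(cr,[uv.astype(np.int32)],True,c,1)
    return cr
E
cat > m2.py <<'E'
from m import *
R=[]
for n,a in(('b1',(.039,.071,.023,.655,-.09,17)),('b2',(.039,.071,.023,.626,.027,-9)),('b3',(.039,.071,.023,.419,.175,2))):
    t=fit3('top',T,*a);s=fit3('scene',S,*a);print(n,t,s)
    R.append(np.vstack([draw('top',T,.039,.071,.023,t),draw('scene',S,.039,.071,.023,s)]))
cv2.imwrite('pics/d1.png',cv2.resize(np.hstack(R),(790,527))[:,:,::-1])
E
python3 m2.py
```

```text
b1 [0.6586, -0.0938, 18.92, 25.0] [0.6559, -0.0889, 18.42, 77.2]
b2 [0.6266, 0.0306, -9.7, 13.1] [0.6255, 0.036, -10.88, 152.7]
b3 [0.421, 0.176, 5.35, 60.7] [0.3587, 0.1799, 71.89, 277.9]
```

View pics/d1.png

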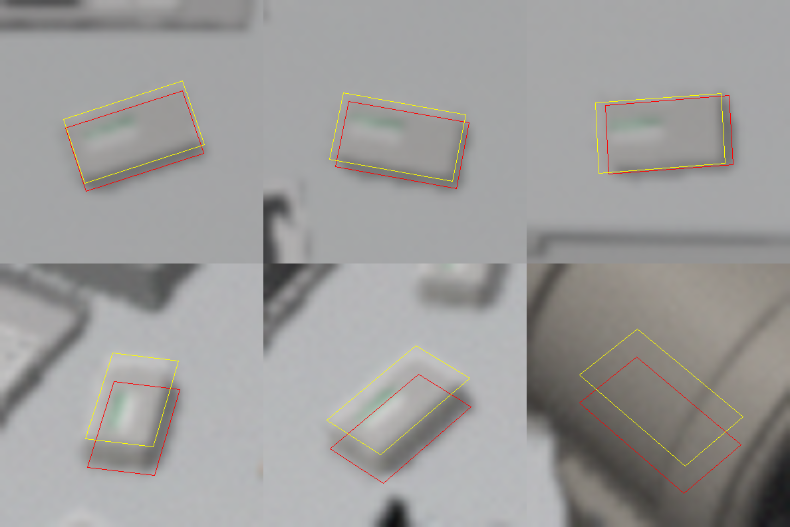

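```bash
cat >> h.py <<'E'
def plate(cam,im,fn=None):
    cx,cy,hf,s=.497,-.15,.1,2000
    r=rect(cam,im,cx,cy,.008,half=hf,s=s);b=r[:,:,2].astype(int)-r[:,:,0]
    m=((b>45)*255).astype(np.uint8);cs,_=cv2.findContours(m,0,2);c=max(cs,key=cv2.contourArea)
    (a,bb),sz,an=cv2.minAreaRect(cv2.convexHull(c))
    return cx+hf-bb/s,cy+hf-a/s,np.array(sz)/s,an
E
python3 - <<'E'
from m import *
print(plate('top',T),plate('scene',S))
# outline only white px inside blue
for cam,im in(('top',T),('scene',S)):
    print(cam,'outl',fit(cam,im,.076,.104,.008,.497,-.152,1,span=.004,sy=3),fit3(cam,im,.104,.13,.008,.497,-.152,1,pad=.09),)
    f=fit3(cam,im,.09,.06,.004,.553,.114,8);print('foot',f)
    i=fit3(cam,im,.1,.09,.052,.477,-.374,-5,pad=.09);print('ion',i)
    lp=fit3(cam,im,.052,.030,.012,.591,-.24,13);print('loupe',lp)
    tile([draw(cam,im,.09,.06,.004,f),draw(cam,im,.1,.09,.052,i)],f'd2{cam}.png')
E
```

```text
(0.5096618041992187, -0.14200726318359375, array([0.07553808, 0.10304359]), 88.25371551513672) (0.5093686218261718, -0.13925338745117188, array([0.07779295, 0.10706764]), 88.51853942871094)
top outl (np.float64(0.4987), np.float64(-0.1422), np.float64(1.75), np.float64(89.4)) [0.5068, -0.1419, 1.11, 101.1]
foot [0.5522, 0.1097, 5.4, 116.8]
ion [0.458, -0.3619, -5.33, 89.6]
loupe [0.5905, -0.2419, 8.23, 47.8]
scene outl (np.float64(0.4972), np.float64(-0.1395), np.float64(2.56), np.float64(109.4)) [0.5028, -0.1494, 1.65, 229.7]
foot [0.5639, 0.1076, 7.96, 251.7]
ion [0.4649, -0.3771, -9.34, 323.3]
loupe [0.5926, -0.2379, 10.33, 100.8]
```

View pics/d2top.png

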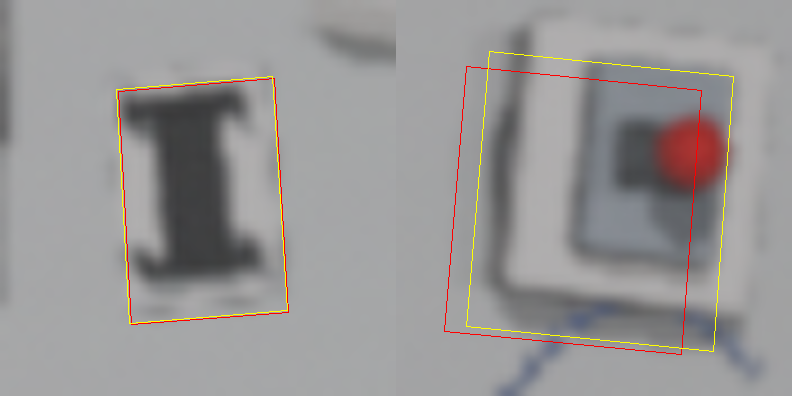

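View pics/d2scene.png

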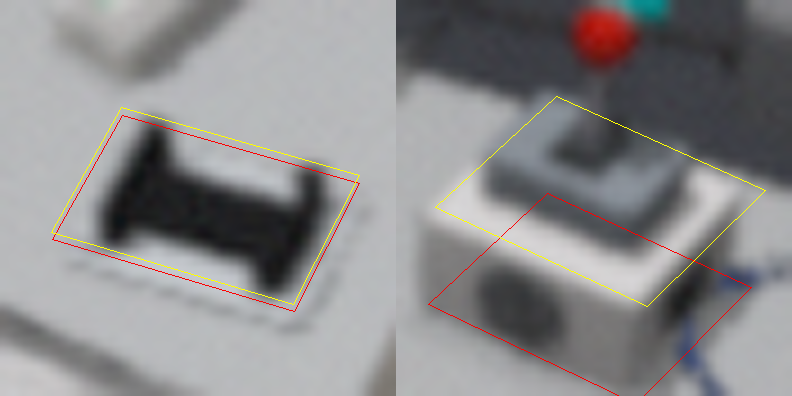

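```bash
python3 - <<'E'
from m import *
def big(cam,im,cx,cy,z,half,n=390):
    s=n/(2*half);r=rect(cam,im,cx,cy,z,half,s)
    r=cv2.normalize(r,None,0,255,cv2.NORM_MINMAX).copy()
    for g in np.arange(-half,half+1e-9,.02):
        k=int((half+g)*s);cv2.line(r,(k,0),(k,n),(255,255,0) if abs(g)<1e-6 else (120,200,120),1);cv2.line(r,(0,k),(n,k),(255,255,0) if abs(g)<1e-6 else (120,200,120),1)
    return r
a=[big(c,i,.554,.114,.004,.06)for c,i in(('top',T),('scene',S))]
b=[big(c,i,.47,-.37,.052,.08)for c,i in(('top',T),('scene',S))]
tile(a,'g1.png');tile(b,'g2.png')
E
```

```text
(no output)
```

View pics/g1.png

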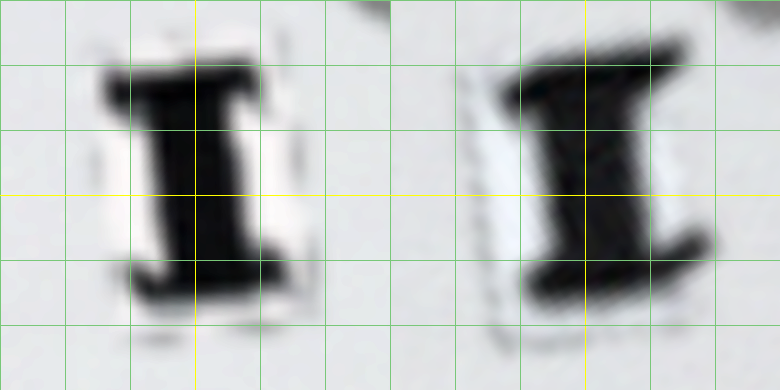

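View pics/g2.png

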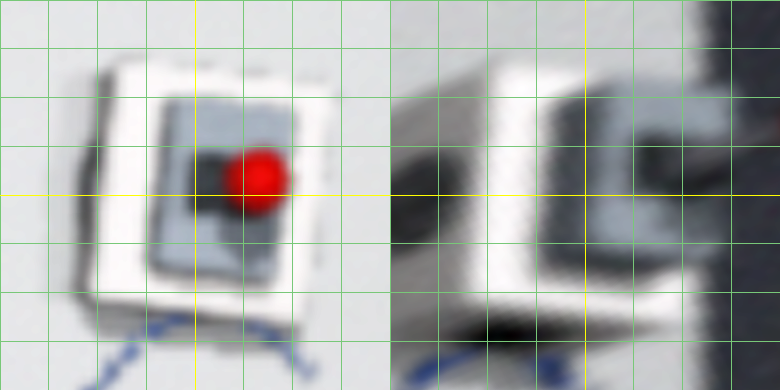

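```bash
cat >> h.py <<'E'
D=lambda psi:[180,0,psi]
def wrap(a): return (a+180)%360-180
def st(t=''): print(t,round(robot.current_time_s(),1),np.round(robot.current_tool_pos(),4),'gap',round(robot.current_finger_gap(),3),'F',np.round(robot.current_contact_force(),1))
def squeeze_pick(x,y,th,zb=0.,hov=.10,sq=True):
    if sq:
        fingers.gripper_to(1.0)
        robot.move_to([x,y,zb+hov],D(wrap(th)))
        st('over')
        if robot.line_to([x,y,zb+.018],velocity=.08,f_stop=6):
            st('HIT');return False
        fingers.gripper_to(.72,force=20);st('len squeeze')
        fingers.gripper_to(1.0)
        robot.line_to([x,y,zb+.06],velocity=.2)
    robot.move_to([x,y,zb+.06],D(wrap(th+90)))
    if robot.line_to([x,y,zb+.019],velocity=.1,f_stop=6):
        st('HIT');return False
    fingers.gripper_to(.3,force=50);st('grip')
    robot.line_to([x,y,zb+.10],velocity=.15);st('lift')
    return True
E
python3 - <<'E'
from h import *
print(robot.inverse_kinematics([.421,.175,.1],D(4)),robot.inverse_kinematics([.421,.175,.1],D(94)))
print(squeeze_pick(.421,.175,4))
snap('top','a1.png')
E
```

```text
[-53.37644257  17.3593089   34.48153825 113.5799525  -12.27453129
  52.61154824 -98.60476614] [-47.71453016  16.50188307  27.46949723 113.39386957  -9.53636343
  52.26568285 -11.34921915]
over 2.8 [0.4211 0.1762 0.1002] gap 1.001 F [0.4 1.1 0.1]
len squeeze 4.3 [0.4216 0.1753 0.0186] gap 0.825 F [-0.9 -0.4  3.8]
grip 7.3 [0.4218 0.1753 0.0197] gap 0.443 F [0.5 0.1 5.3]
lift 8.0 [0.4201 0.1747 0.0992] gap 0.45 F [-0.8  0.4 -1.8]
True
```

```bash
cat >> h.py <<'E'
def place(x,y,th,zsup,grip=.0197,release=True):
    robot.move_to([x,y,zsup+.08],D(wrap(th+90)))
    robot.pause(.2);p=robot.current_tool_pos();ex,ey=x-p[0],y-p[1]
    robot.line_to([x+ex,y+ey,zsup+grip+.006],velocity=.1)
    hit=robot.line_to([x+ex,y+ey,zsup+grip-.003],velocity=.02,f_stop=4);st('down hit=%s'%hit)
    print(np.round(robot.current_eef_rot(),2))
    if release:
        robot.pause(.2);fingers.gripper_to(.75);st('open')
        robot.line_to([x+ex,y+ey,zsup+grip+.08],velocity=.15)
E
python3 - <<'E'
from h import *
place(.5095,-.1407,1.4,.008)
robot.move_to([.42,.1,.2],D(100))
im=snap('top','a2.png');sc=snap('scene','a2s.png');st()
t=[.5095,-.1407,1.4]
tile([draw('top',im,.039,.071,.023,t,z0=.008),draw('scene',sc,.039,.071,.023,t,z0=.008)],'d3.png')
E
```

```text
down hit=True 10.5 [ 0.5099 -0.1429  0.0278] gap 0.444 F [-0.  -0.2  4.2]
[1.799e+02 1.000e-02 9.141e+01]
open 11.1 [ 0.5084 -0.1424  0.0264] gap 0.75 F [-0.3  0.3  0.1]
 13.0 [0.4204 0.0982 0.1993] gap 0.747 F [-0.2 -0.6  0.5]
```

View pics/d3.png

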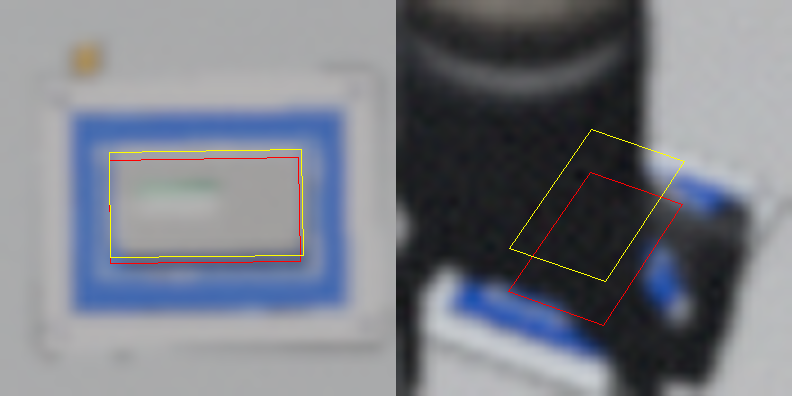

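```bash
python3 - <<'E'
from h import *
print(np.round([robot.current_tool_pos() for _ in range(6)],4))
for _ in range(5): robot.pause(.05);print(np.round(robot.current_tool_pos(),4))
robot.move_to([.40,.25,.25],D(120))
im=snap('top','a3.png');sc=snap('scene','a3s.png')
o=[]
for z in(.008,.031):
  for c,i in(('top',im),('scene',sc)):
    s=3900;r=rect(c,i,.5095,-.1407,z,.05,s);r=cv2.normalize(r,None,0,255,cv2.NORM_MINMAX).copy()
    a=np.radians(1.4);R=np.array([[np.cos(a),-np.sin(a)],[np.sin(a),np.cos(a)]])
    w,l=(.05,.082) if z<.01 else (.039,.071)
    b=np.array([[1,1],[-1,1],[-1,-1],[1,-1]])*[w/2,l/2]@R.T
    cv2.polylines(r,[np.stack([(.05-b[:,1])*s,(.05-b[:,0])*s],1).astype(np.int32)],True,(255,0,0),1)
    o.append(r[60:-60])
cv2.imwrite('pics/g3.png',np.vstack([np.hstack(o[:2]),np.hstack(o[2:])])[:,:,::-1])
E
```

```text
[[0.4204 0.0982 0.1993]
 [0.4204 0.0982 0.1993]
 [0.4204 0.0982 0.1993]
 [0.4204 0.0982 0.1993]
 [0.4204 0.0982 0.1993]
 [0.4204 0.0982 0.1993]]
[0.4204 0.0983 0.1994]
[0.4204 0.0985 0.1995]
[0.4203 0.0988 0.1996]
[0.4203 0.099  0.1997]
[0.4202 0.0993 0.1997]
```

View pics/g3.png

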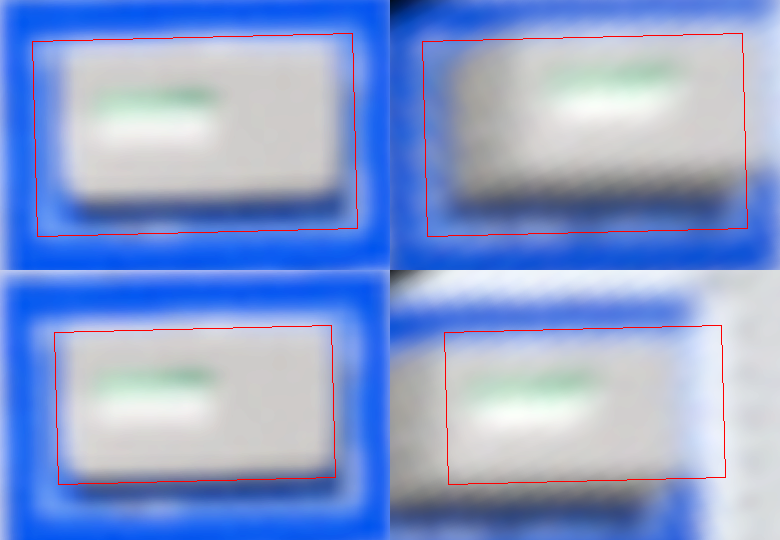

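```bash
cat >> h.py <<'E'
def goto(p,psi,tol=.0004,n=4):
    """settle at p; returns command that brings TCP to p"""
    p=np.array(p,float);c=p.copy();robot.move_to(c,D(wrap(psi)))
    for i in range(n):
        robot.pause(.5);e=p-robot.current_tool_pos()
        if np.abs(e[:2]).max()<tol:break
        c=c+e*.8;robot.line_to(c,velocity=.05)
    return c
def place(x,y,th,zsup,grip=.0197,release=True):
    c=goto([x,y,zsup+.06],th+90)
    off=c-np.array([x,y,zsup+.06]);print('off',off.round(4))
    b=np.array([x,y,0])+off*[1,1,0]
    robot.line_to(b+[0,0,zsup+grip+.006],velocity=.06);robot.pause(.5);st('near')
    hit=robot.line_to(b+[0,0,zsup+grip-.003],velocity=.02,f_stop=4);robot.pause(.3);st('down hit=%s'%hit)
    print(np.round(robot.current_eef_rot(),2))
    if release:
        fingers.gripper_to(.75);st('open')
        robot.line_to(b+[0,0,zsup+grip+.08],velocity=.12)
E
python3 - <<'E'
from h import *
if squeeze_pick(.626,.030,-9.7): place(.5095,-.1422,1.4,.008+.0223)
robot.move_to([.42,.2,.22],D(110))
im=snap('top','a4.png');snap('scene','a4s.png')
print([ (round(d['p'],2),np.round(d['rect'],1)) for d in recognise('box_a','top')])
tile([draw('top',im,.039,.071,.023,[.5095,-.1422,1.4],z0=.0303),draw('top',im,.039,.071,.023,[.658,-.0935,18.5])],'d4.png')
E
```

```text
over 15.7 [0.626  0.0316 0.1002] gap 1.0 F [ 0.5 -0.1  0.5]
len squeeze 17.1 [0.6267 0.03   0.0189] gap 0.824 F [-0.1  0.7  2.8]
grip 20.1 [0.6268 0.03   0.0199] gap 0.444 F [ 0.3 -0.2  3.5]
lift 20.8 [0.6249 0.03   0.0989] gap 0.442 F [-0.4 -0.5 -0.5]
off [0. 0. 0.]
near 23.4 [ 0.5096 -0.1422  0.0561] gap 0.444 F [ 0.6 -0.9 -0.4]
down hit=True 24.0 [ 0.5098 -0.1423  0.0501] gap 0.437 F [0.9 0.  6.1]
[1.7996e+02 1.0000e-02 9.1400e+01]
open 24.4 [ 0.5084 -0.1418  0.0489] gap 0.754 F [-0.5 -0.2 -0.3]
[(0.86, array([258.9, 208.9,  21.6,  15. ])), (0.68, array([242.6, 165.9,  23.6,  14.2]))]
```

View pics/d4.png

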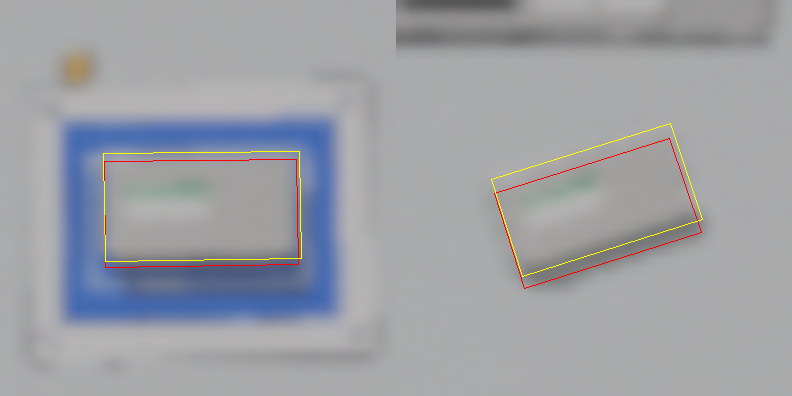

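```bash
python3 - <<'E'
from h import *
if squeeze_pick(.656,-.094,18.5): place(.5095,-.1422,1.4,.008+.0446)
robot.move_to([.42,.2,.22],D(110))
im=snap('top','a5.png');sc=snap('scene','a5s.png')
for l in('box_a','loupe'): print([ (round(d['p'],2),np.round(d['rect'],1)) for d in recognise(l,'top')])
t=[.5095,-.1422,1.4]
tile([draw('top',im,.039,.071,.023,t,z0=.0526),draw('scene',sc,.039,.071,.023,t,z0=.0526)],'d5.png')
def big(cam,im,cx,cy,z,half,n=390):
    s=n/(2*half);r=rect(cam,im,cx,cy,z,half,s)
    r=cv2.normalize(r,None,0,255,cv2.NORM_MINMAX).copy()
    for g in np.arange(-half,half+1e-9,.02):
        k=int((half+g)*s);cv2.line(r,(k,0),(k,n),(255,255,0) if abs(g)<1e-6 else (120,200,120),1);cv2.line(r,(0,k),(n,k),(255,255,0) if abs(g)<1e-6 else (120,200,120),1)
    return r
tile([big('top',im,.594,-.243,.012,.06),big('scene',sc,.594,-.243,.012,.06)],'g5.png')
E
```

```text
over 28.6 [ 0.6564 -0.0916  0.1005] gap 1.0 F [-0.1  0.7 -0.7]
len squeeze 30.0 [ 0.6567 -0.0941  0.019 ] gap 0.824 F [-0.5  0.3  2.9]
grip 33.0 [ 0.6569 -0.0941  0.02  ] gap 0.441 F [ 0.2 -0.8  3.9]
lift 33.7 [ 0.655  -0.0939  0.0988] gap 0.44 F [-0.4  0.4 -1.4]
off [0. 0. 0.]
near 36.1 [ 0.5096 -0.1422  0.0784] gap 0.443 F [-0.  -0.4 -0.4]
down hit=True 36.7 [ 0.5098 -0.1423  0.0725] gap 0.444 F [-0.1 -0.9  4.8]
[1.7995e+02 1.0000e-02 9.1400e+01]
open 37.1 [ 0.5084 -0.1419  0.0712] gap 0.753 F [-0.6  1.  -0.3]
[(0.83, array([259.1, 207.3,  22.3,  13. ])), (0.19, array([181.4, 194.1,  18.8,  27. ]))]
[(0.55, array([216.7, 209.8,  17.3,   8.7])), (0.5, array([288.7, 185.3,  11.8,  17.3]))]
```

View pics/d5.png

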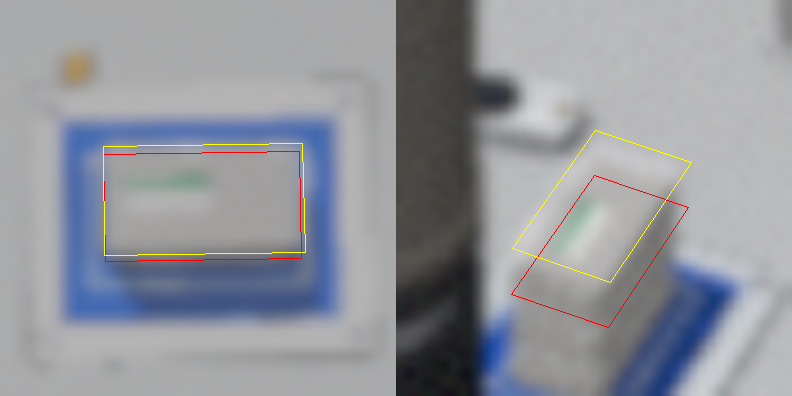

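View pics/g5.png

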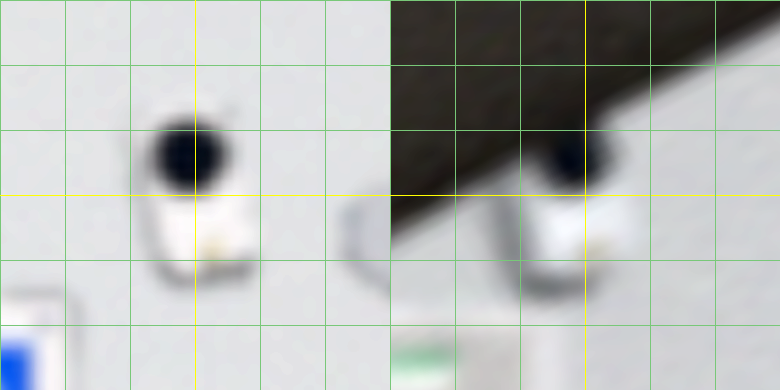

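```bash
python3 -c "
import cv2
i=cv2.imread('pics/a5.png');cv2.imwrite('pics/a5b.png',cv2.resize(i[110:260,60:400],(800,353),interpolation=2))"
```

```text
(no output)
```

View pics/a5b.png

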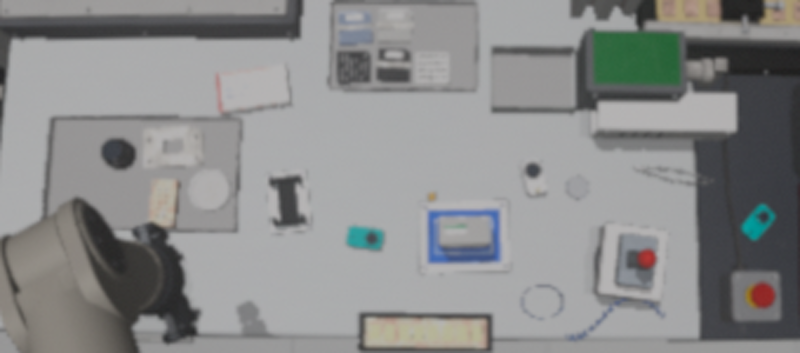

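The column of three boxes stands on the plate: the overlay outlines agree in the top view, and no other boxes remain. The loupe is still at its start, near (.596,-.242), with a yaw of about 12°. Next is the loupe.

```bash
python3 - <<'E'
from h import *
x,y,th=.596,-.242,12.
for q in((x,y,.05,12),(x,y,.05,-168),(.5553,.112,.05,5.8),(.5553,.112,.05,-174.2)): print(robot.inverse_kinematics(list(q[:3]),D(q[3])))
fingers.gripper_to(1.0)
robot.move_to([x,y,.15],D(th+90));robot.line_to([x,y,.06],velocity=.2);robot.pause(.4)
if robot.line_to([x,y,.014],velocity=.06,f_stop=6): st('HIT');raise SystemExit
fingers.gripper_to(.54,force=20);st('len')
fingers.gripper_to(1.0)
robot.line_to([x,y,.06],velocity=.2)
robot.move_to([x,y,.06],D(th));robot.pause(.4)
if robot.line_to([x,y,.016],velocity=.06,f_stop=6): st('HIT');raise SystemExit
robot.pause(.3);fingers.gripper_to(.2,force=60);st('grip')
robot.line_to([x,y,.12],velocity=.15);robot.pause(.3);st('lift')
E
```

```text
[  8.96154916  38.78388413  18.08405305  85.23975998 -13.24236193
  58.08236193 -47.6652394 ]
[ 22.63281501  37.9899212   -3.17463992  84.58915389   2.31674791
  57.48484369 120.88406336]
[-19.06302781  30.41861121   8.13311675  98.41954889  -5.24917787
  51.53143774 -92.96633205]
[ -3.29566457  31.15705736 -13.53135514  97.74968617   8.82078869
  52.13346319  75.42616804]
len 43.9 [ 0.5964 -0.2422  0.0146] gap 0.606 F [0.7 0.5 1.3]
grip 48.1 [ 0.5968 -0.2425  0.0171] gap 0.329 F [0.2 0.5 4.7]
lift 49.3 [ 0.5956 -0.2418  0.1191] gap 0.332 F [ 0.  -0.2 -1. ]
```

```bash
python3 - <<'E'
from h import *
x,y,th=.5553,.112,5.7
robot.move_to([.50,-.05,.17],D(8))
c=goto([x,y,.08],th);st('above')
im=snap('top','a6.png');sc=snap('scene','a6s.png')
b=np.array([c[0],c[1],0])
robot.line_to(b+[0,0,.045],velocity=.08);robot.pause(.4);st('near')
hit=robot.line_to(b+[0,0,.028],velocity=.02,f_stop=5);robot.pause(.3);st('hit %s'%hit)
snap('top','a7.png');snap('scene','a7s.png')
for n in('a7.png','a7s.png'):
    i=cv2.imread('pics/'+n);u=proj('top' if n=='a7.png' else 'scene',np.array([[x,y,.02]]))[0].astype(int)
    cv2.imwrite('pics/z'+n,cv2.resize(i[u[1]-35:u[1]+35,u[0]-35:u[0]+35],(400,400),interpolation=2))
tile([cv2.imread('pics/za7.png')[:,:,::-1],cv2.imread('pics/za7s.png')[:,:,::-1]],'g7.png')
E
```

```text
above 51.4 [0.5553 0.1118 0.0803] gap 0.333 F [ 0.6  0.7 -0.1]
near 52.5 [0.5555 0.1121 0.0453] gap 0.33 F [ 0.3 -0.9 -0.8]
hit True 53.5 [0.555 0.112 0.031] gap 0.326 F [-1.   0.1  5.5]
```

View pics/g7.png

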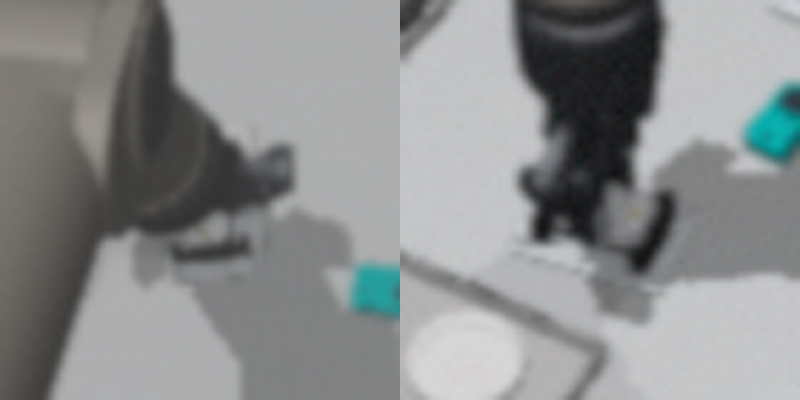

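Contact came at TCP z .031, so the loupe underside is at about .014, which is seat height. The picture shows the loupe between the cradle's end walls. I'll release it and look.

```bash
python3 - <<'E'
from h import *
fingers.gripper_to(.6);st('open')
p=np.array(robot.current_tool_pos());robot.line_to(p+[0,0,.12],velocity=.12)
robot.move_to([.40,-.05,.25],D(90));robot.pause(.3)
im=snap('top','a8.png');sc=snap('scene','a8s.png')
x,y=.5553,.112
tile([cv2.resize(cv2.normalize(rect('top',im,x,y,.02,.06,3250),None,0,255,cv2.NORM_MINMAX),(390,390)),cv2.resize(rect('scene',sc,x,y,.02,.06,3250),(390,390))],'g8.png')
cv2.imwrite('pics/a8b.png',cv2.resize(im[110:260,60:400],(800,353),interpolation=2)[:,:,::-1])
E
```

```text
open 53.9 [0.5536 0.1119 0.0297] gap 0.598 F [ 0.8 -0.4 -0.5]
```

View pics/g8.png

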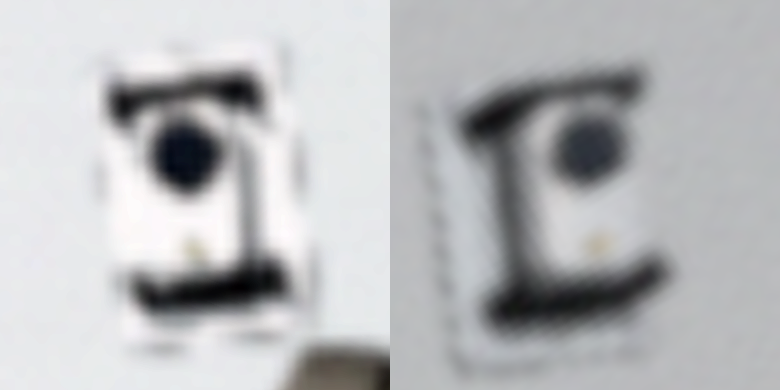

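View pics/a8b.png

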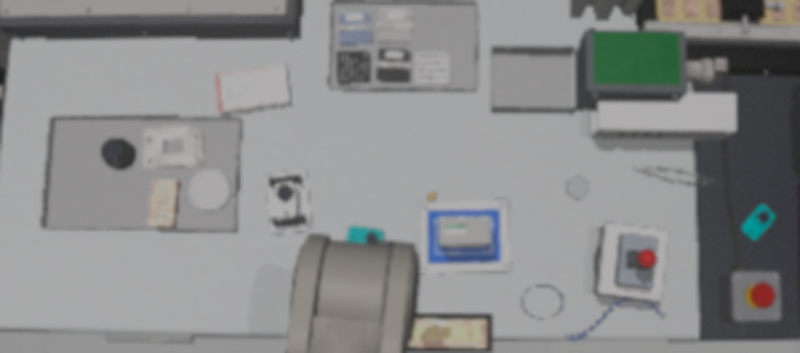

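```bash
cat >> h.py <<'E'
def knob(cam,im):
    out=[]
    f=im.astype(int);m=((f[:,:,0]>110)&(f[:,:,0]>1.8*f[:,:,1])&(f[:,:,0]>1.8*f[:,:,2])).astype(np.uint8)
    n,l,s,c=cv2.connectedComponentsWithStats(m)
    u0=proj(cam,np.array([[.47,-.377,.13]]))[0]
    return [(c[i].round(1),int(s[i,4])) for i in range(1,n) if np.hypot(*(c[i]-u0))<20]
def tri(ua,ub):
    A=[];B=[]
    o=[];d=[]
    for cam,u in(('top',ua),('scene',ub)):
        a=px2w(cam,*u,0.);b=px2w(cam,*u,.2);o.append(a);d.append((b-a)/np.linalg.norm(b-a))
    M=sum(np.eye(3)-np.outer(k,k) for k in d);v=sum((np.eye(3)-np.outer(k,k))@a for a,k in zip(o,d))
    return np.linalg.solve(M,v)
E
python3 - <<'E'
from h import *
T=cv2.imread('pics/a8.png')[:,:,::-1];S=cv2.imread('pics/scene0.png')[:,:,::-1]
a=knob('top',T);b=knob('scene',S);print(a,b)
print(px2w('top',*a[0][0],.134),px2w('scene',*b[0][0],.134),tri(a[0][0],b[0][0]))
for q in((.54,-.38,.2,-95),(.54,-.38,.2,85),(.43,-.38,.12,85),(.52,-.38,.115,85)):print(robot.inverse_kinematics(list(q[:3]),D(q[3])))
E
```

```text
[(array([334.3, 219.3]), 39)] [(array([313.5, 139. ]), 26)]
[ 0.46938269 -0.37653598  0.134     ] [ 0.47115891 -0.3776723   0.134     ] [ 0.46986788 -0.37596981  0.13554308]
[   0.40658959   45.10949658   64.32151359   73.05319134  -39.86440353
   84.95475603 -124.65844581]
[  8.55341351  37.7783965   44.37002091  72.6964084  -25.8330491
  79.45491121  46.32758247]
[  8.5051369   32.07492968  45.24032422  94.46984063 -24.81089349
  63.97164834  55.48633833]
[  9.3427196   39.34101866  41.43342051  82.28280146 -26.80768073
  68.46194908  49.17079939]
```

```bash
python3 - <<'E'
from h import *
c=np.array([.4705,-.376]);th=-5.5;u=np.array([np.cos(np.radians(th)),np.sin(np.radians(th))])
P=lambda s,z:[*(c+s*u),z]
fingers.gripper_to(0.0,force=40)
robot.move_to(P(.0,.27),D(th))
robot.move_to(P(.075,.22),D(th))
print(robot.line_to(P(.075,.120),velocity=.1,f_stop=8));robot.pause(.4);st('down')
hit=robot.line_to(P(-.04,.120),velocity=.04,f_stop=9)
st('push %s'%hit);robot.pause(.3);p=np.array(robot.current_tool_pos());print('s',(p[:2]-c)@u)
im=snap('top','a9.png');sc=snap('scene','a9s.png')
robot.line_to([*(p[:2]+.03*u),p[2]],velocity=.08)
robot.line_to([*(p[:2]+.03*u),.25],velocity=.15)
robot.move_to(P(-.0,.33),D(th));robot.move_to([.42,-.15,.35],D(30))
im=snap('top','a10.png');sc=snap('scene','a10s.png');a=knob('top',im);b=knob('scene',sc);print(a,b)
if a: print(px2w('top',*a[0][0],.123))
if b: print(px2w('scene',*b[0][0],.123))
k=proj('top',np.array([[.47,-.376,.06]]))[0].astype(int);k2=proj('scene',np.array([[.47,-.376,.06]]))[0].astype(int)
tile([cv2.resize(im[k[1]-30:k[1]+30,k[0]-30:k[0]+30],(390,390),interpolation=2),cv2.resize(sc[k2[1]-35:k2[1]+35,k2[0]-35:k2[0]+35],(390,390),interpolation=2)],'g10.png')
E
```

```text
False
down 60.7 [ 0.5452 -0.3832  0.1202] gap 0.003 F [-0.   0.4  0. ]
push True 62.6 [ 0.4642 -0.3751  0.121 ] gap 0.005 F [ 1.3 -0.4  2.5]
s -0.005859380699277145
[(array([332.8, 229.7]), 38)] [(array([321.5, 144.4]), 31)]
[ 0.43829862 -0.37377253  0.123     ]
[ 0.43909918 -0.37593319  0.123     ]
```

View pics/g10.png

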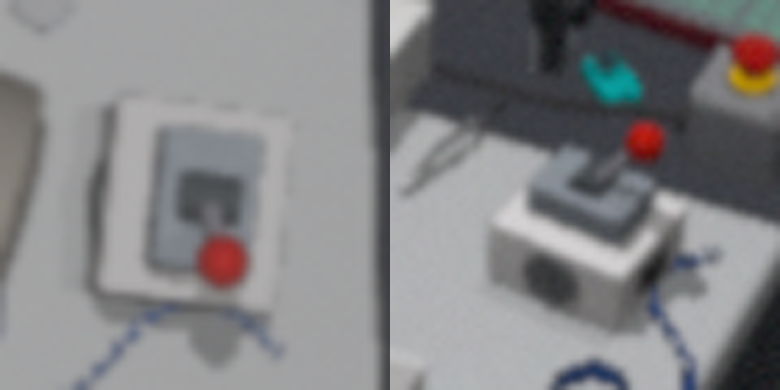

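The knob sits about 32 mm towards the robot, where 34 mm is expected at the stop. I'll push once more, more firmly, to be sure.

```bash
python3 - <<'E'
from h import *
c=np.array([.4705,-.376]);th=-5.5;u=np.array([np.cos(np.radians(th)),np.sin(np.radians(th))])
P=lambda s,z:[*(c+s*u),z]
robot.move_to(P(.05,.25),D(th))
robot.line_to(P(.04,.118),velocity=.12,f_stop=8);robot.pause(.3)
hit=robot.line_to(P(-.04,.118),velocity=.03,f_stop=22)
st('push %s'%hit);p=np.array(robot.current_tool_pos());print('s',(p[:2]-c)@u)
robot.pause(.2);st()
robot.line_to([*(p[:2]+.03*u),p[2]],velocity=.08)
robot.line_to([*(p[:2]+.03*u),.25],velocity=.15)
robot.move_to(P(-.0,.33),D(th));robot.move_to([.42,-.15,.35],D(30))
im=snap('top','a11.png');sc=snap('scene','a11s.png');a=knob('top',im);b=knob('scene',sc);print(a,b)
print(px2w('top',*a[0][0],.123),px2w('scene',*b[0][0],.123))
E
```

```text
push True 70.4 [ 0.4635 -0.3742  0.1219] gap 0.002 F [ 2.7 -1.5  2. ]
s -0.007145567647043431
 70.6 [ 0.4635 -0.3742  0.1216] gap -0.003 F [ 3.1 -1.5  4.1]
[(array([332.8, 229.8]), 37)] [(array([321.5, 144.4]), 31)]
[ 0.4379922  -0.37376713  0.123     ] [ 0.43909918 -0.37593319  0.123     ]
```

It did not move any further under 22 N, so the lever is at its off stop. Now I'll throw it on.

```bash
python3 - <<'E'
from h import *
c=np.array([.4715,-.376]);th=-5.5;u=np.array([np.cos(np.radians(th)),np.sin(np.radians(th))])
P=lambda s,z:[*(c+s*u),z]
robot.move_to(P(-.085,.26),D(th))
print(robot.line_to(P(-.085,.118),velocity=.12,f_stop=8));robot.pause(.3);st('down')
hit=robot.line_to(P(.04,.118),velocity=.04,f_stop=18)
st('push %s'%hit);robot.pause(.2);p=np.array(robot.current_tool_pos());print('s',(p[:2]-c)@u);st()
robot.line_to([*(p[:2]-.03*u),p[2]],velocity=.08)
robot.line_to([*(p[:2]-.03*u),.25],velocity=.15)
robot.move_to(P(-.03,.33),D(th));robot.move_to([.33,.18,.35],D(110));robot.pause(.3)
im=snap('top','a12.png');sc=snap('scene','a12s.png');a=knob('top',im);b=knob('scene',sc);print(a,b)
for k,v in(('top',a),('scene',b)):
    if v: print(px2w(k,*v[0][0],.123))
cv2.imwrite('pics/a12b.png',cv2.resize(im[110:260,60:400],(800,353),interpolation=2)[:,:,::-1])
cv2.imwrite('pics/a12sb.png',cv2.resize(sc,(800,600),interpolation=2)[:,:,::-1])
x,y=.5553,.112
tile([rect('top',im,x,y,.02,.06,3250),rect('scene',sc,x,y,.02,.06,3250)],'g12.png')
E
```

```text
False
down 76.2 [ 0.387  -0.368   0.1183] gap 0.001 F [ 0.6  0.1 -0.3]
push True 78.3 [ 0.4736 -0.3761  0.1169] gap 0.006 F [-2.   0.8  3.1]
s 0.002031721589858957
 78.5 [ 0.4735 -0.3761  0.1167] gap -0.002 F [-1.3  0.5  4.6]
[(array([335., 208.]), 37)] [(array([305.4, 137.5]), 22)]
[ 0.50532396 -0.38196162  0.123     ]
[ 0.50491345 -0.38578439  0.123     ]
```

View pics/a12b.png

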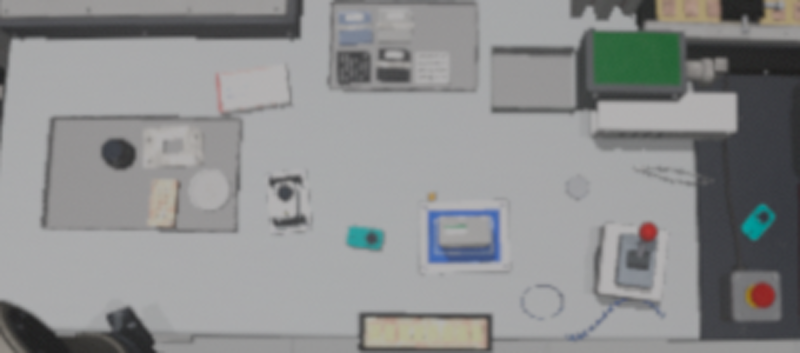

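View pics/a12sb.png

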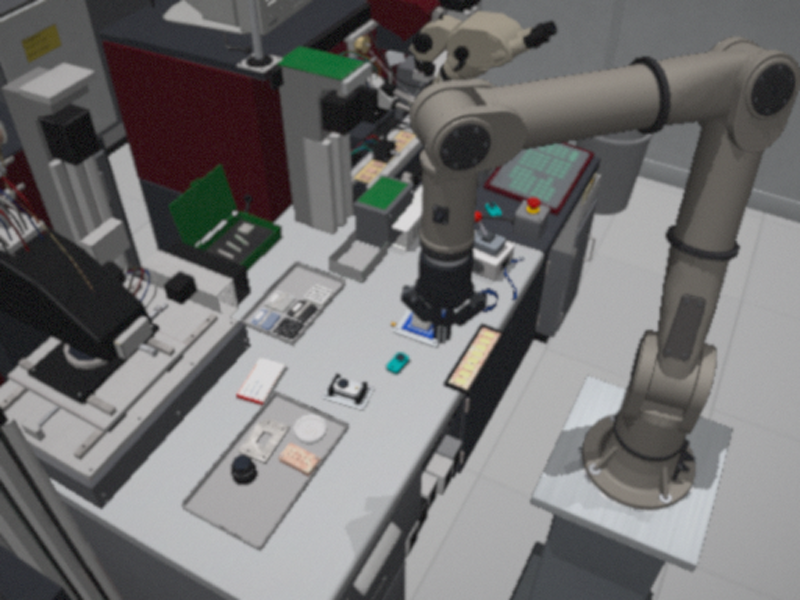

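View pics/g12.png

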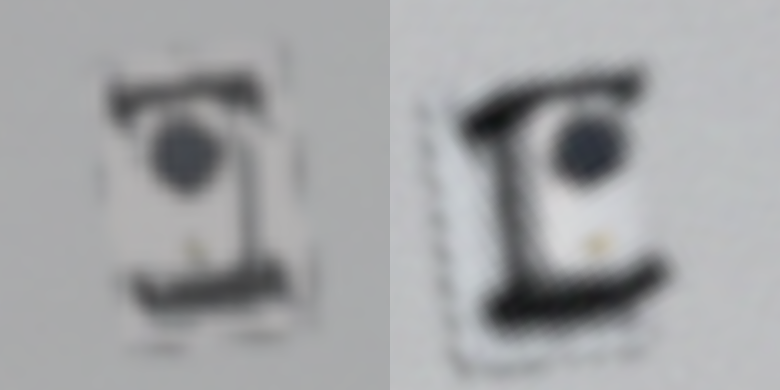

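```bash
python3 - <<'E'
from h import *
im=cv2.imread('pics/a12.png')[:,:,::-1]
t=[.5095,-.1422,1.4]
cv2.imwrite('pics/d12.png',draw('top',im,.039,.071,.023,t,z0=.0526)[:,:,::-1])
print(plate('top',im))
E
```

```text
(0.5098267059326171, -0.14201596069335937, array([0.07520895, 0.1030771 ]), 88.25371551513672)
```

View pics/d12.png

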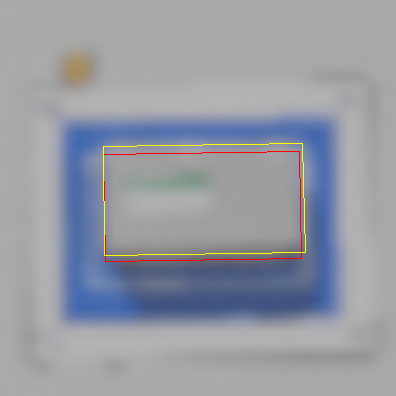

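```bash
python3 - <<'E'
from h import *
fingers.gripper_to(.5);st();workorder.close_job()
E
```

```text
83.4 [0.33 0.18 0.35] gap 0.498 F [0.1 0.8 0.5]
the job is handed in; nothing more can be done
```

The job is done and handed in at 83 s, with the gripper empty and clear of everything. No verdict is reported.

- **Boxes:** Three were there. They stand in one column on the plate at (.5095, -.142), yaw 1.4°. My last fit of the plate put its centre at (.510, -.142), yaw about 1.7°, so the column is within about 1 mm and 0.5°. The first box went on with a less settled arm position and may sit about 1 mm off the others.
- **Loupe:** It touched down at the 14 mm seat height and shows between both end walls in both cameras. It was never knocked aside.
- **Ioniser:** I reset it only after those two were done. The lever went to the off stop, where a second push at up to 22 N moved it no further, and then to the on stop. The knob travelled about 67 mm, against 68 mm expected.
- **Bystanders:** The tweezers, dish and note pad look unmoved in the final top view.

**Checks that disagreed:** The two cameras differed by about 3 mm in y. I used the top camera, because it matched the arm's own reading after the first placement. My automatic edge fits for the cradle, the ioniser and some boxes were unreliable, so I read the cradle and ioniser positions off the pictures by eye. In the last scene picture the arm hid the column, so only the top camera confirms its final position.

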